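Refit the burr in the bench grain mill

TASK

Take the milling burr (the steel part with the flat bar grip and two side lugs) out of the wooden stand and lock it into the seat on top of the grain mill: push it in against the spring, twist it clockwise (seen from above) to the stop, and let the spring lift it into its notches, so that it stays there when you let go. Do not force it - the mill must never feel more than 50 N in all - and leave everything else on the counter where it is.

Things in the scene. Friction and masses are not known exactly. Their poses are not given: they have to be found in the camera images.
- burr: Steel milling burr, 0.3 kg, loose, hanging by its flange in one stand hole. Origin: centre of the nose's underside, z up, x along lugs and bar grip; a half turn about z is the same. Nose diameter 27.8 mm, tapered to 21 over the lowest 6 mm. Two lugs, along +x and -x: 42 mm over their tips, 8 wide, z=7 to 13. Flange diameter 60, z=26 to 32. Neck diameter 24 up to z=43.
- burr_grip (a point): Middle of the burr's bar grip, on its axis 58 mm above its origin. The bar is 44 mm long (burr x), 20 mm wide (burr y), 30 mm high (z=43 to 73 of the burr).
- stand: Fixed wooden block 90 x 200 x 35 mm, origin at the centre of its underside, 200 mm along its y. Two through holes, diameter 46 mm, at y = -50 and +50 mm; one holds the burr, the other the blanking plug, flanges on the top face (their origins 9 mm above the block's underside).
- mill: Fixed grain mill, hopper off: white housing 170 x 170 mm, 68 high (a plate of 90 mm diameter on it to 75), origin at the centre of its underside, z up. On top, on its axis, a round steel seat, 64 mm across, rim at z=110. The seat turns on the mill, stiffly (0.3 to 0.5 N m).
- mill_mouth (a point): Centre of the seat's mouth at its rim (axes as the mill). Hole diameter 30 mm with two slots, half a turn apart, 12.5 mm wide for the lugs. Seen from above, one slot lies somewhere from 0.33 to 1.93 rad anticlockwise of the mill's x, the other half a turn on (unmeasured: look or feel). Lugs that miss rest on the rim: burr origin 7 mm below it.
- mill_pressed (a point): Where the burr's origin is when hard down, 24 mm below the rim, on the axis. A spring plunger meets the nose 9 mm below the rim (3 N, then 0.45 N per mm, 10 N when hard down; beyond, force climbs fast). Lugs are free under the 8 mm lip when the origin is 21 to 24 mm below the rim; there the burr turns clockwise 65 degrees to a stop. Anticlockwise is blocked.
- mill_locked (a point): Where the burr's origin is when locked, 17 mm below the rim, on the axis: after the 65 degree turn the spring lifts the lugs 4 mm up into two notches, 12 mm wide (2 mm play each side). An unlocked burr in the slots is pushed up higher than this, to 9 to 15 mm below the rim; one under the lip but not in its notches stays 21 mm or more below it.
- blank: Steel blanking plug in the stand's other hole: like the burr in nose and flange, but without lugs and with a round knob of 34 mm diameter (top 60 mm above its origin, the centre of the nose's underside). Leave it.
- hopper: The mill's grey hopper bowl, 150 mm across, 75 high; bystander, origin under its centre.
- jar: Glass jar, 80 mm diameter, 120 high; bystander, origin under its centre.
- cutter: Steel ring cutter, 70 mm diameter, 30 high; bystander, origin under its centre.
- brush: Pastry brush lying along its x; bystander.
- cup: Steel measuring cup, 70 mm diameter, 60 high; bystander, origin under its centre.
- scraper: Flat steel bench scraper blade, 100 x 130 x 6 mm; bystander, origin under its centre.
There are look-alikes about, which are no part of the job. What is shaped like the burr but purple or red is not meant.

How it is judged:
By the outcome, as a careful person would: the job done as asked, in the order asked, and still so for the second after the job is handed in, with the robot touching nothing.
It also fails if it takes over 72 s, if anything falls off the work surface, if the arm or the gripper's body presses on something with over 40 N, if the wrist force passes 120 N, or if a joint passes its speed limit or range.

ROBOT

A 7-joint arm with a two-finger parallel gripper is mounted at the origin on the work surface. World frame = base frame: x ahead of the robot, y to its left, z up, the work surface at z = 0. Lengths are in m, angles in rad, forces in N, time in s.
With the tool pointing down it reaches from about 0.4 to 0.875 m from the base axis. Payload 6.5 kg.
Tool frame: the origin (TCP) lies midway between the tips of the shut fingers; the grasp point (between the pads) lies 19 mm behind it; z points along the fingers, y is the line along which they close (so a half turn about z gives the same grasp; the last joint's range is limited). The gripper opens to 85 mm and grips with 20 to 120 N. Pads are 22 mm wide; open, the fingers measure 114 mm over their backs; the gripper's body (76 mm by 85 mm) begins 54 mm behind the grasp point. The pads swing forward as they close: fully open they stand 13 mm farther back than shut.
Start: joints at [1.144, 0.536, -0.004, 1.538, 0.003, 1.067, -0.071], TCP at [0.229, -0.608, 0.231] pointing down, gripper open.
Joint ranges: [-2.7, 2.7], [-0.37, 2.16], [-1.27, 1.26], [0.24, 2.4], [-1.31, 4.45], [0.19, 1.91], [-2.76, 2.76]. Speed limits (rad/s): [2.39, 2.39, 3.14, 3.14, 3.14, 3.14, 3.14].

INTERFACE

Orientations are given as a unit quaternion [x, y, z, w].
In Python, from plant import ctrl, capture gives the robot as it stands. The module is installed in compiled form; this text tells all that it offers.
- The arm moves only by the tool drive_tool, never from a script. Its argument "targets" is a list that holds one entry, the list of rows, each a list of 5 numbers: the finger opening in mm, from 0 to 85.4, then the shift along the tool's x, y, z in shares of 750 mm (1.0 is 750 mm), then the turn about the tool's z in shares of 90 degrees (1.0 is 90 degrees). In form: [[[grip, dx, dy, dz, turn], ...]]. A call has 1 to 20 rows; each row is the pose to reach, as a shift and turn from the pose commanded when the call began, along the tool's axes at that moment; what a row does not reach only later rows make up. A row lasts 1/12 s, in which the tool goes at most 41.7 mm and 7.16 degrees, less where a joint would pass 70% of its speed; a pose out of reach is approached as far as the arm can. A shift or turn number past 1, either way, is cut back to 1. A call with a gripper value outside its range is refused whole. The fingers move at their own pace and stop on an object; "squeeze" is the grip in N (left out, the last holds). Time passes only in rows, so rows that repeat a pose let the fingers close. It gives the time, the measured TCP pose, the force, the opening and the grip force at its end, in the units of the state.
- ctrl.get_obs(): the state, without advancing time (a new reading comes with each control period).
- capture(name): name is "scene" or "top" or "wrist"; returns a dict with "image" (400x640x3 uint8, blue, green, red), "intrinsics" (3x3 intrinsics, pixels), "distortion" ([k1, k2, p1, p2, k3] as OpenCV has them; the pictures are not rectified), "rvec" (rotation vector, rad) and "tvec" (3), from world to camera coordinates, as OpenCV has them; the wrist camera has in their place "tool_from_camera" (4x4, takes a point from camera to tool coordinates, whose origin is the TCP and whose axes are the flange's). Camera axes: x right, y down, z forward; pixel columns grow to the right and rows downward; lengths in m; the calibration is good to about 2 mm. A picture is of the moment at which its call begins: read the wrist's pose just before it. There is no depth.
- ctrl.job_done(): hands the job in; it is judged then, once.
The state is a dict: "time": time; "q": joint angles; "qvel": joint speeds; "tau": joint torques, N m; "tool_pos": TCP position; "tcp_rot": TCP orientation; "wrist_force": force on the tool from outside, world axes, zero at the start; "torque": the same for the moment, N m; "opening": finger opening in m; "grasp_force": force on a finger pad.
Only numpy, scipy, OpenCV 4.12 (cv2) and the standard library are available. Lean on these libraries where they do the work, as an engineer would, in place of code of your own. Each camera call takes 0.05 s, during which the arm holds its last target. There are 200 camera calls.

## Working session

There is one attempt and no reset: what is moved stays moved. The work goes in short steps, Python scripts to look and compute and a tool call to move; the robot and the scene stay as the last step left them, time stands still between calls to the robot, and variables do not carry over. Pictures are saved under pics/ and viewed, at most 10 in all, crops included, and the job is handed in when it is done.

Besides the shell and the picture viewer there is one more tool, called after "Request:" by a JSON object that holds its "name" and its "arguments", one argument or row to a line. drive_tool: Moves the arm, as the interface text tells. Its arguments: {"type":"object","properties":{"targets":{"type":"array"},"squeeze":{"type":"number"}},"required":["targets"]}

```bash
mkdir -p pics; cat > h.py <<'E'
import numpy as np, cv2
from scipy.spatial.transform import Rotation as R
from plant import ctrl, capture
def cam(name):
    o=ctrl.get_obs(); c=capture(name)
    K=np.array(c["intrinsics"]);D=np.array(c["distortion"])
    if name=="wrist":
        T=np.array(c["tool_from_camera"]);W=np.eye(4);W[:3,:3]=R.from_quat(o["tcp_rot"]).as_matrix();W[:3,3]=o["tool_pos"]
        M=W@T
    else:
        r=cv2.Rodrigues(np.array(c["rvec"]))[0];M=np.eye(4);M[:3,:3]=r.T;M[:3,3]=-r.T@np.array(c["tvec"]).ravel()
    return dict(im=c["image"],K=K,D=D,M=M,o=o)
def ray(c,px):
    p=cv2.undistortPoints(np.array(px,float).reshape(-1,1,2),c["K"],c["D"]).reshape(-1,2)
    d=np.c_[p,np.ones(len(p))]@c["M"][:3,:3].T
    return c["M"][:3,3],d
def plane(c,px,z):
    o,d=ray(c,px); return o+d*((z-o[2])/d[:,2])[:,None]
def proj(c,P):
    Mi=np.linalg.inv(c["M"]); return cv2.projectPoints(np.array(P,float).reshape(-1,3),cv2.Rodrigues(Mi[:3,:3])[0],Mi[:3,3],c["K"],c["D"])[0].reshape(-1,2)
E
python3 - <<'E'
from h import *
for n in("scene","top","wrist"):
    c=cam(n); cv2.imwrite(f"pics/{n}0.png",c["im"]); print(n,c["M"].round(3).tolist(),c["K"].round(0).tolist())
o=c["o"];print(o)
E
```

```text
scene [[-0.753, 0.39, -0.53, 1.201], [0.657, 0.433, -0.616, 0.764], [-0.011, -0.813, -0.583, 0.848], [0.0, 0.0, 0.0, 1.0]] [[428.0, 0.0, 312.0], [0.0, 428.0, 205.0], [0.0, 0.0, 1.0]]
top [[-0.012, -0.997, 0.077, 0.427], [-1.0, 0.01, -0.026, 0.013], [0.025, -0.078, -0.997, 1.284], [0.0, 0.0, 0.0, 1.0]] [[463.0, 0.0, 323.0], [0.0, 463.0, 202.0], [0.0, 0.0, 1.0]]
wrist [[0.354, -0.901, -0.252, 0.292], [-0.935, -0.342, -0.093, -0.584], [-0.002, 0.269, -0.963, 0.374], [0.0, 0.0, 0.0, 1.0]] [[330.0, 0.0, 315.0], [0.0, 330.0, 197.0], [0.0, 0.0, 1.0]]
{'time': 0.1, 'q': array([ 1.1438158 ,  0.53706766, -0.00443097,  1.53876486,  0.00260976,
        1.06732034, -0.07116803]), 'qvel': array([-0.00086215, -0.00099042,  0.00195984, -0.00176708, -0.00018844,
        0.00015792, -0.00179993]), 'tau': array([ 3.09231109e-03, -5.84571147e+01,  1.05219048e+00, -2.59777808e+01,
        1.27199877e-02,  4.61973046e-03,  9.59575800e-06]), 'tool_pos': array([ 0.22923187, -0.6076296 ,  0.23051922]), 'tcp_rot': array([ 9.83764319e-01,  1.79463535e-01, -2.01730353e-04, -7.50641784e-04]), 'wrist_force': array([-0.36278833, -0.74035879,  0.34695997]), 'torque': array([-0.00500101,  0.09608042, -0.01554673]), 'grasp_force': 0.0, 'opening': 0.08504215065920248}
```

View pics/top0.png

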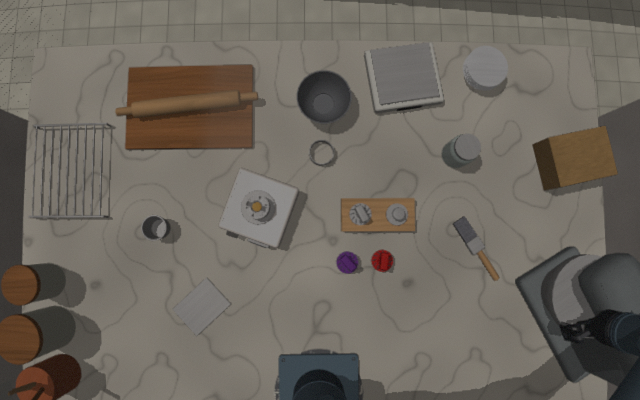

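View pics/scene0.png

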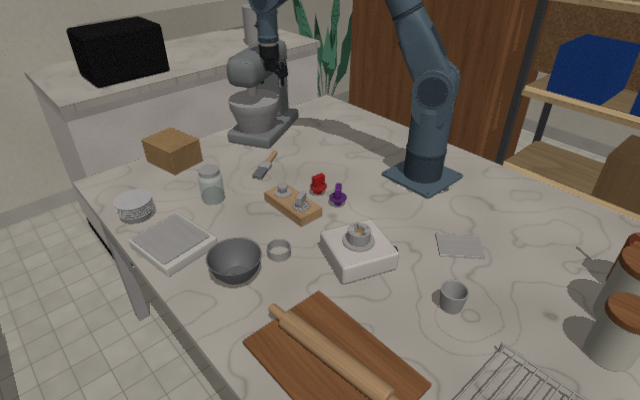

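The top view shows the stand at (378,215). Things that could be taken for the burr:
- steel part in the left hole at (361,214), with a bar: the likely burr
- steel knob in the right hole at (398,214): the blank
- purple look-alike at (347,262)
- red look-alike at (382,261)

The mill is at (260,208), with its seat at (258,207). I'll check the steel bar part in a close crop and measure the stand and mill.

```bash
python3 - <<'E'
from h import *
c=cam("top");im=c["im"]
a=cv2.resize(im[160:260,205:305],None,fx=4,fy=4,interpolation=cv2.INTER_CUBIC)
b=cv2.resize(im[180:280,330:430],None,fx=4,fy=4,interpolation=cv2.INTER_CUBIC)
cv2.imwrite("pics/crop1.png",np.hstack([a,b]))
hsv=cv2.cvtColor(im,cv2.COLOR_BGR2HSV)
# stand wood
m=cv2.inRange(hsv,(8,70,60),(25,255,255));m[:180]=0;m[245:]=0;m[:,:330]=0;m[:,430:]=0
pts=cv2.findNonZero(m);r=cv2.minAreaRect(cv2.convexHull(pts));box=cv2.boxPoints(r);print("stand px",r)
P=plane(c,box,0.035);print(P.round(4).tolist(),P.mean(0).round(4))
# mill white
g=cv2.inRange(hsv,(0,0,165),(180,45,255));g[:160]=0;g[260:]=0;g[:,:210]=0;g[:,310:]=0
cs=max(cv2.findContours(g,cv2.RETR_EXTERNAL,cv2.CHAIN_APPROX_NONE)[0],key=cv2.contourArea)
r=cv2.minAreaRect(cs);P=plane(c,cv2.boxPoints(r),0.068);print("mill",r,P.round(4).tolist(),P.mean(0).round(4))
E
```

```text
stand px ((377.4999694824219, 214.5), (72.99998474121094, 32.99999237060547), -0.0)
[[0.4446, -0.066, 0.035], [0.534, -0.0673, 0.035], [0.5321, -0.2674, 0.035], [0.442, -0.265, 0.035]] [ 0.4882 -0.1664  0.035 ]Traceback (most recent call last):
  File "<stdin>", line 13, in <module>
ValueError: max() iterable argument is empty
```

View pics/crop1.png

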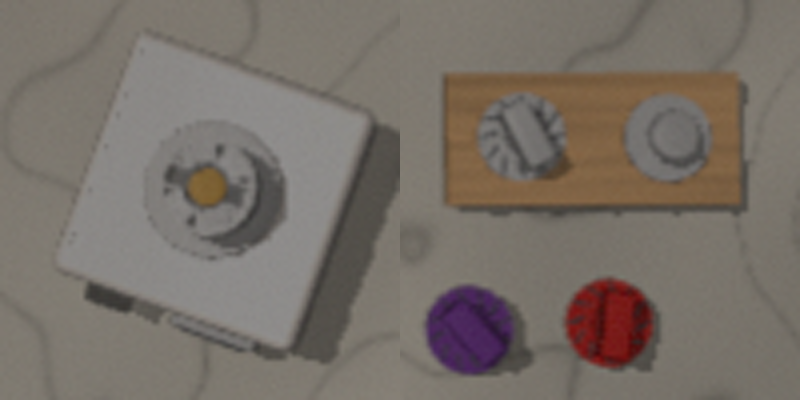

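The crop confirms the choice. The steel bar part at crop (521,137) is the burr, with its bar about 27° from world x. The knob at (668,137) is the blank, and the purple and red ones are decoys. The mill's seat centre is at crop (207,187), with one slot visible near (175,175). Next I'll go above the burr for a wrist view.

The manual's scale: shifts go in shares of 750 mm and turns go in shares of 90 degrees. Converting my numbers, 417 mm is 0.556, -369 mm is -0.492, -6 degrees is -0.0667.

Request:
{"name": "drive_tool", "arguments": {
  "targets": [
    [[85,0.556,-0.492,0,-0.0667],[85,0.556,-0.492,0,-0.0667],[85,0.556,-0.492,0,-0.0667],[85,0.556,-0.492,0,-0.0667],[85,0.556,-0.492,0,-0.0667],[85,0.556,-0.492,0,-0.0667],[85,0.556,-0.492,0,-0.0667],[85,0.556,-0.492,0,-0.0667],[85,0.556,-0.492,0,-0.0667],[85,0.556,-0.492,0,-0.0667],[85,0.556,-0.492,0,-0.0667],[85,0.556,-0.492,0,-0.0667],[85,0.556,-0.492,0,-0.0667],[85,0.556,-0.492,0,-0.0667],[85,0.556,-0.492,0,-0.0667],[85,0.556,-0.492,0,-0.0667],[85,0.556,-0.492,0,-0.0667],[85,0.556,-0.492,0,-0.0667]]
  ]
}}

```text
time: 1.7
tool_pos: [0.4885, -0.1175, 0.2311]
tcp_rot: [0.973, 0.229, -0.0, 0.0]
wrist_force: [1.0, -0.0, 0.2]
opening: 0.085
grasp_force: 0.0
```

```bash
python3 - <<'E'
from h import *
c=cam("wrist");cv2.imwrite("pics/w1.png",c["im"]);o=c["o"];print(o["time"],o["tool_pos"],R.from_quat(o["tcp_rot"]).as_matrix().round(3),o["q"].round(3))
print(proj(c,[[.489,-.116,.082],[.488,-.216,.07],[.5,.14,.11]]))
E
```

```text
1.7 [ 0.48854592 -0.1174946   0.23112845] [[ 0.895  0.446 -0.001]
 [ 0.446 -0.895 -0.001]
 [-0.001  0.    -1.   ]] [ 0.371  0.301 -0.27   1.91   0.099  0.944 -1.054]
[[314.40731615 179.36427263]
 [405.11505826 222.15692392]
 [ 11.62709311  23.77182135]]
```

View pics/w1.png

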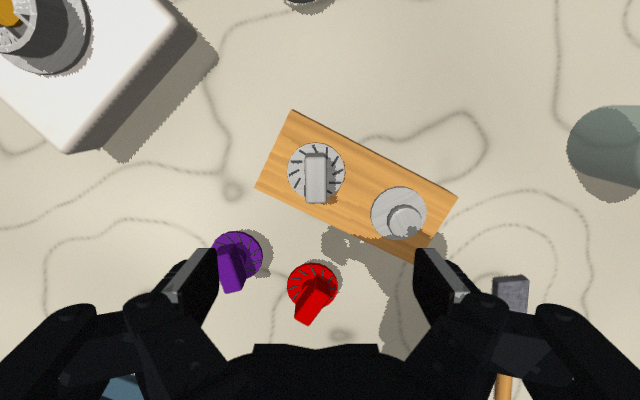

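The wrist view shows the burr's bar at about (315,178), with its ends near rows 154 and 203. The blank's knob is at (404,222), purple at (237,260), red at (312,290), and the mill is at top left. I'll measure the bar and work out the move to the mill for a look.

```bash
python3 - <<'E'
from h import *
c=cam("wrist");g=cv2.cvtColor(c["im"],cv2.COLOR_BGR2GRAY)
print(g[178,280:350:2]); print(g[140:215:2,315])
m=np.zeros_like(g);roi=c["im"][145:210,292:340]
lab,_=cv2.floodFill(c["im"].copy(),None,(0,0),0)[:2] if 0 else (0,0)
mask=np.zeros((402,642),np.uint8)
cv2.floodFill(c["im"].copy(),mask,(315,175),0,(6,6,6),(6,6,6),4|cv2.FLOODFILL_FIXED_RANGE|cv2.FLOODFILL_MASK_ONLY|(255<<8))
mm=mask[1:-1,1:-1];cc=max(cv2.findContours(mm,0,1)[0],key=cv2.contourArea);print(cv2.boundingRect(cc),cv2.minAreaRect(cc))
P=plane(c,cv2.boxPoints(cv2.minAreaRect(cc)),.082);print(P.round(4),P.mean(0))
h=plane(c,[[304,154],[326,154],[327,203],[305,203]],.082);print("hand",h.round(4),h.mean(0),np.degrees(np.arctan2(*(h[0]+h[1]-h[2]-h[3])[[1,0]])))
t=cam("top");s=plane(t,[[256.75,206.75]],.101)[0];print("mill",s)
d=c["M"]*0
Rm=R.from_quat(c["o"]["tcp_rot"]).as_matrix();print("tool delta mm",(Rm.T@(s+[0,0,.09]-c["o"]["tool_pos"])*1000).round())
E
```

```text
[168 168 173 178 192 190 189 189 192 185 109 193 184 169 189 187 184 185
 186 187 188 187 167  96 120 118 119 127 193 190 191 188 101 157 161]
[169 132 189 191  87  76 102  96  98 172 189 190 188 187 187 190 185 184
 188 185 182 183 180 184 185 183 179 178 179 176 178 144 165 165 173 168
 168 174]
(307, 159, 17, 42) ((314.9999694824219, 179.49998474121094), (40.99999237060547, 15.999998092651367), 90.0)
[[ 0.5028 -0.1016  0.082 ]
 [ 0.5092 -0.1144  0.082 ]
 [ 0.4752 -0.1317  0.082 ]
 [ 0.4686 -0.1184  0.082 ]] [ 0.48892601 -0.11652782  0.082     ]
hand [[ 0.5056 -0.0972  0.082 ]
 [ 0.5144 -0.1147  0.082 ]
 [ 0.4743 -0.1363  0.082 ]
 [ 0.4651 -0.1181  0.082 ]] [ 0.48984198 -0.1165878   0.082     ] 27.732416504423767
mill [0.50800487 0.15312585 0.101     ]
tool delta mm [ 138. -233.   40.]
```

The bar centre is about (0.489, -0.1165) at 27°. Now to look at the mill.

In the tool's units: -233 mm is -0.3107, 138 mm is 0.184.

Request:
{"name": "drive_tool", "arguments": {
  "targets": [
    [[85,0.184,-0.3107,0.0267,0],[85,0.184,-0.3107,0.0267,0],[85,0.184,-0.3107,0.0267,0],[85,0.184,-0.3107,0.0267,0],[85,0.184,-0.3107,0.0267,0],[85,0.184,-0.3107,0.0267,0],[85,0.184,-0.3107,0.0267,0],[85,0.184,-0.3107,0.0267,0],[85,0.184,-0.3107,0.0267,0],[85,0.184,-0.3107,0.0267,0],[85,0.184,-0.3107,0.0267,0]]
  ]
}}

```text
time: 2.77
tool_pos: [0.5083, 0.1523, 0.2112]
tcp_rot: [0.973, 0.229, -0.0, 0.001]
wrist_force: [0.2, -0.2, 0.1]
opening: 0.0852
grasp_force: 0.0
```

```bash
python3 - <<'E'
from h import *
c=cam("wrist");o=c["o"];np.savez("mw.npz",im=c["im"],K=c["K"],D=c["D"],M=c["M"]);print(o["time"],o["tool_pos"],o["q"].round(3))
p=proj(c,[[.508,.153,.110]])[0];print(p)
x,y=p.round().astype(int);x0,y0=max(x-75,0),max(y-55,0);print(x0,y0)
cv2.imwrite("pics/w2.png",cv2.resize(c["im"][y0:y0+110,x0:x0+150],None,fx=5,fy=5,interpolation=cv2.INTER_CUBIC))
E
```

```text
2.7667 [0.50832575 0.15226844 0.21121097] [-0.075  0.386 -0.378  1.856  0.175  0.932 -1.64 ]
[314.54688442 194.35904156]
240 139
```

View pics/w2.png

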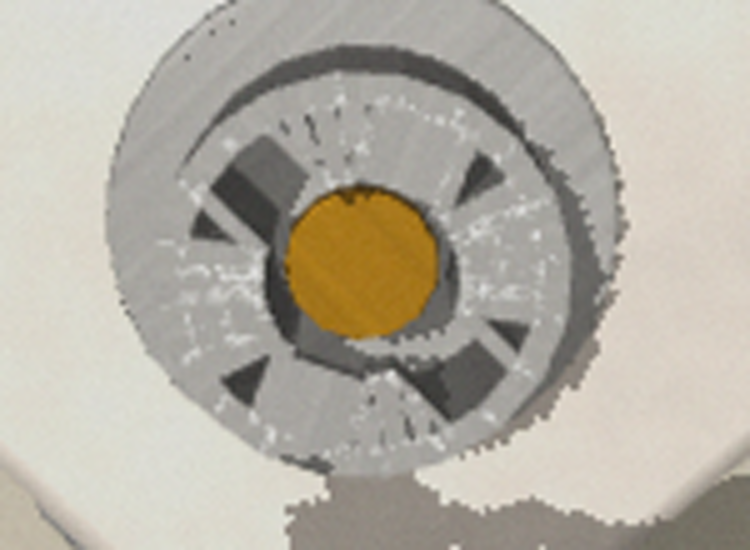

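The close view shows the seat with slots at crop (236,161) and (479,398). Two pairs of triangular marks are symmetric about (360,281), which gives the seat centre, and the brass plunger is at (362,262). I'll compute the centre and the slot angle.

```bash
python3 - <<'E'
from h import *
d=np.load("mw.npz");c={k:d[k] for k in d}
f=lambda a:(np.array(a,float)+.5)/5-.5+[240,139]
P=plane(c,f([[236,161],[479,398],[480,180],[243,385],[210,228],[508,333],[362,262]]),.110)
print(P[:6].reshape(3,2,3).mean(1).round(4)); 
for i in(0,2,4):
    v=P[i]-P[i+1];print(np.degrees(np.arctan2(v[1],v[0])),np.hypot(*v[:2]))
print("plunger",plane(c,f([[362,262]]),.101))
# edges of slots
e=plane(c,f([[210,187],[270,245],[503,375],[445,345],[455,420],[400,370],[262,135],[308,165]]),.110)
for i in range(0,8,2):
    v=e[i]-e[i+1];print("edge",np.degrees(np.arctan2(v[1],v[0])))
t=cam("top");hsv=cv2.cvtColor(t["im"],cv2.COLOR_BGR2HSV)
m=cv2.inRange(hsv,(10,120,60),(30,255,255));m[:190]=0;m[225:]=0;m[:,:235]=0;m[:,280:]=0
M=cv2.moments(m,True);print(plane(t,[[M["m10"]/M["m00"],M["m01"]/M["m00"]]],.101))
E
```

```text
[[0.5065 0.1548 0.11  ]
 [0.5062 0.1547 0.11  ]
 [0.5067 0.1548 0.11  ]]
71.16456192879481 0.05309517257394188
-21.609952467937315 0.04909742905494482
96.48841264708872 0.0487781522131793
plunger [[0.50737132 0.1549756  0.101     ]]
edge 71.18079651215518
edge -91.74857157541551
edge -107.07161311505448
edge 82.81550991691057Traceback (most recent call last):
  File "<stdin>", line 15, in <module>
ZeroDivisionError: float division by zero
```

The mouth is at (0.5065, 0.1548), with the slots along 71° (modulo 180°). Now to the burr, descending with the fingers partly open.

In the tool's units: 232 mm is 0.3093, 162 mm is 0.216, -1 degrees is -0.0111.

Request:
{"name": "drive_tool", "arguments": {
  "targets": [
    [[60,-0.1827,0.3093,0,-0.0111],[60,-0.1827,0.3093,0,-0.0111],[60,-0.1827,0.3093,0,-0.0111],[60,-0.1827,0.3093,0,-0.0111],[60,-0.1827,0.3093,0,-0.0111],[60,-0.1827,0.3093,0,-0.0111],[60,-0.1827,0.3093,0,-0.0111],[60,-0.1827,0.3093,0,-0.0111],[60,-0.1827,0.3093,0,-0.0111],[60,-0.1827,0.3093,0,-0.0111],[60,-0.1827,0.3093,0.04,-0.0111],[60,-0.1827,0.3093,0.08,-0.0111],[60,-0.1827,0.3093,0.12,-0.0111],[60,-0.1827,0.3093,0.1533,-0.0111],[60,-0.1827,0.3093,0.18,-0.0111],[60,-0.1827,0.3093,0.2,-0.0111],[60,-0.1827,0.3093,0.2133,-0.0111],[60,-0.1827,0.3093,0.216,-0.0111],[60,-0.1827,0.3093,0.216,-0.0111]]
  ]
}}

```text
time: 4.45
tool_pos: [0.4898, -0.1134, 0.0491]
tcp_rot: [0.971, 0.24, -0.0, -0.0]
wrist_force: [0.8, -0.8, 0.1]
opening: 0.0597
grasp_force: 0.0
```

```bash
python3 - <<'E'
from h import *
c=cam("wrist");o=c["o"];print(o["tool_pos"],o["wrist_force"],R.from_quat(o["tcp_rot"]).as_euler("xyz",degrees=True))
cv2.imwrite("pics/w3.png",c["im"][60:400,120:520])
E
```

```text
[ 0.48981951 -0.11337524  0.04914138] [ 0.7512897  -0.83164904  0.1474339 ] [-1.79958158e+02  1.54349906e-02  2.77559781e+01]
```

View pics/w3.png

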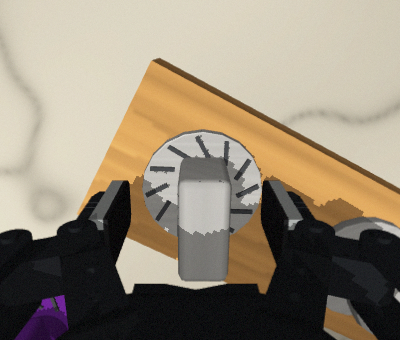

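The bar at crop (205,220) sits almost midway between the pads at columns 130 and 275. I'll make a small correction and then close.

In the tool's units: -2 mm is -0.0027, 1 mm is 0.0013.

Request:
{"name": "drive_tool", "arguments": {
  "targets": [
    [[60,-0.0027,0.0027,0.0013,0],[60,-0.0027,0.0027,0.0013,0],[10,-0.0027,0.0027,0.0013,0],[10,-0.0027,0.0027,0.0013,0],[10,-0.0027,0.0027,0.0013,0],[10,-0.0027,0.0027,0.0013,0],[10,-0.0027,0.0027,0.0013,0],[10,-0.0027,0.0027,0.0013,0],[10,-0.0027,0.0027,0.0013,0],[10,-0.0027,0.0027,0.0013,0],[10,-0.0027,0.0027,0.0013,0],[10,-0.0027,0.0027,0.0013,0]]
  ],
  "squeeze": 80
}}

```text
time: 5.5
tool_pos: [0.4892, -0.1172, 0.0489]
tcp_rot: [0.971, 0.239, 0.0, 0.0]
wrist_force: [-1.0, 0.1, 6.9]
opening: 0.019
grasp_force: 78.1
```

Gripped. Lift straight up, then go over the mill and turn to the slot angle.

In the tool's units: -233 mm is -0.3107, -140 mm is -0.1867, -43 degrees is -0.4778.

Request:
{"name": "drive_tool", "arguments": {
  "targets": [
    [[10,0,0,-0.0267,0],[10,0,0,-0.0667,0],[10,0,0,-0.1133,0],[10,0,0,-0.16,0],[10,0,0,-0.1867,0],[10,0.1893,-0.3107,-0.1867,-0.4778],[10,0.1893,-0.3107,-0.1867,-0.4778],[10,0.1893,-0.3107,-0.1867,-0.4778],[10,0.1893,-0.3107,-0.1867,-0.4778],[10,0.1893,-0.3107,-0.1867,-0.4778],[10,0.1893,-0.3107,-0.1867,-0.4778],[10,0.1893,-0.3107,-0.1867,-0.4778],[10,0.1893,-0.3107,-0.1867,-0.4778],[10,0.1893,-0.3107,-0.1867,-0.4778],[10,0.1893,-0.3107,-0.1867,-0.4778],[10,0.1893,-0.3107,-0.1867,-0.4778],[10,0.1893,-0.3107,-0.1867,-0.4778],[10,0.1893,-0.3107,-0.1867,-0.4778],[10,0.1893,-0.3107,-0.1867,-0.4778]]
  ]
}}

```text
time: 7.08
tool_pos: [0.5066, 0.1545, 0.1883]
tcp_rot: [0.816, 0.578, -0.0, 0.0]
wrist_force: [-0.2, -0.4, -4.5]
opening: 0.0191
grasp_force: 78.9
```

```bash
python3 - <<'E'
from h import *
c=cam("wrist");o=c["o"];print(o["tool_pos"],o["wrist_force"],o["torque"],R.from_quat(o["tcp_rot"]).as_euler("xyz",degrees=True),o["q"].round(2))
print(proj(c,[[.5065,.1548,.11]]))
cv2.imwrite("pics/w4.png",cv2.resize(c["im"][60:400,120:520],None,fx=1.7,fy=1.7))
E
```

```text
[0.50656143 0.15446399 0.18827639] [-0.21430472 -0.42545769 -4.50328949] [ 0.01802238  0.03251895 -0.01105692] [1.79995412e+02 1.80163312e-02 7.05995894e+01] [ 0.03  0.44 -0.52  1.87  0.27  0.9  -0.96]
[[316.78436565 203.45545834]]
```

View pics/w4.png

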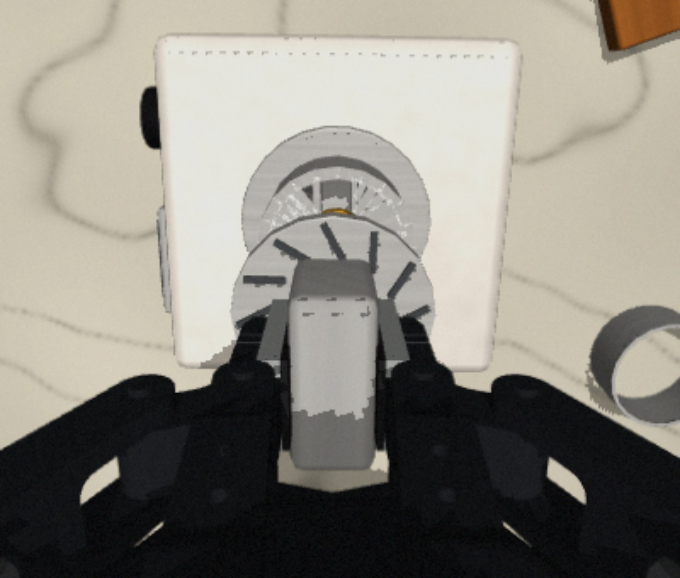

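The bar lies vertically at column 333, in line with the slot at (336,190), so the alignment looks good. I'll descend carefully to just above lug contact.

Request:
{"name": "drive_tool", "arguments": {
  "targets": [
    [[10,0,0,0.0267,0],[10,0,0,0.04,0],[10,0,0,0.048,0],[10,0,0,0.052,0],[10,0,0,0.0547,0],[10,0,0,0.0573,0],[10,0,0,0.0573,0],[10,0,0,0.0573,0]]
  ]
}}

```text
time: 7.8
tool_pos: [0.5067, 0.1554, 0.1456]
tcp_rot: [0.816, 0.578, 0.0, 0.0]
wrist_force: [-0.6, 0.1, -4.2]
opening: 0.019
grasp_force: 79.0
```

In the tool's units: 4 mm is 0.0053, 3 mm is 0.004.

Request:
{"name": "drive_tool", "arguments": {
  "targets": [
    [[10,0,0,0.0013,0],[10,0,0,0.0027,0],[10,0,0,0.004,0],[10,0,0,0.0053,0],[10,0,0,0.0053,0],[10,0,0,0.0053,0]]
  ]
}}

```text
time: 8.3
tool_pos: [0.507, 0.1551, 0.1414]
tcp_rot: [0.816, 0.578, 0.0, 0.0]
wrist_force: [3.3, -0.3, -3.8]
opening: 0.0189
grasp_force: 79.0
```

Nose and lugs are in the mouth, with a slight side load of +3 N in x. I'll ease that way by 0.7 mm and go on down.

In the tool's units: 4 mm is 0.0053, 3 mm is 0.004.

Request:
{"name": "drive_tool", "arguments": {
  "targets": [
    [[10,0.0003,0.0009,0,0],[10,0.0003,0.0009,0.0013,0],[10,0.0003,0.0009,0.0027,0],[10,0.0003,0.0009,0.004,0],[10,0.0003,0.0009,0.0053,0],[10,0.0003,0.0009,0.0053,0],[10,0.0003,0.0009,0.0053,0]]
  ]
}}

```text
time: 8.88
tool_pos: [0.5073, 0.1552, 0.1373]
tcp_rot: [0.816, 0.578, 0.0, 0.0]
wrist_force: [0.6, -1.0, 0.5]
opening: 0.0188
grasp_force: 79.4
```

The spring force (about 4.7 N) matches the expected depth. I'll go on down to 22 mm.

In the tool's units: 9.4 mm is 0.0125, 4.5 mm is 0.006.

Request:
{"name": "drive_tool", "arguments": {
  "targets": [
    [[10,0,0,0.002,0],[10,0,0,0.004,0],[10,0,0,0.006,0],[10,0,0,0.008,0],[10,0,0,0.01,0],[10,0,0,0.0113,0],[10,0,0,0.012,0],[10,0,0,0.0125,0],[10,0,0,0.0125,0],[10,0,0,0.0125,0]]
  ]
}}

```text
time: 9.72
tool_pos: [0.5073, 0.1553, 0.128]
tcp_rot: [0.816, 0.578, 0.0, 0.0]
wrist_force: [-0.2, -0.8, 5.2]
opening: 0.0194
grasp_force: 80.1
```

Depth is 22–23 mm at about 9.4 N. Now I'll start the clockwise twist (positive turn about the tool z axis).

In the tool's units: 0.3 mm is 0.0004, 18 degrees is 0.2.

Request:
{"name": "drive_tool", "arguments": {
  "targets": [
    [[10,0,0,0.0004,0.0333],[10,0,0,0.0004,0.0667],[10,0,0,0.0004,0.1],[10,0,0,0.0004,0.1333],[10,0,0,0.0004,0.1667],[10,0,0,0.0004,0.2],[10,0,0,0.0004,0.2],[10,0,0,0.0004,0.2]]
  ]
}}

```text
time: 10.38
tool_pos: [0.5074, 0.1556, 0.1277]
tcp_rot: [0.896, 0.444, 0.0, -0.0]
wrist_force: [0.0, -0.3, 5.1]
opening: 0.0187
grasp_force: 80.0
```

```bash
python3 -c "
from h import *
o=ctrl.get_obs();print(o['tool_pos'],o['wrist_force'],o['torque'],R.from_quat(o['tcp_rot']).as_euler('xyz',degrees=True)[2])"
```

```text
[0.5073733  0.155558   0.12774089] [ 0.01045597 -0.33278569  5.10157998] [-0.17459021  0.00473764 -0.05732588] 52.77192580512171
```

It turns freely: torque is about 0.05 N m, well below what would turn the seat. On to about 58°.

In the tool's units: 40 degrees is 0.4444.

Request:
{"name": "drive_tool", "arguments": {
  "targets": [
    [[10,0,0,0,0.0444],[10,0,0,0,0.0889],[10,0,0,0,0.1333],[10,0,0,0,0.1778],[10,0,0,0,0.2222],[10,0,0,0,0.2667],[10,0,0,0,0.3111],[10,0,0,0,0.3556],[10,0,0,0,0.4],[10,0,0,0,0.4444],[10,0,0,0,0.4444]]
  ]
}}

```text
time: 11.3
tool_pos: [0.5074, 0.1558, 0.1277]
tcp_rot: [0.994, 0.11, 0.0, -0.0]
wrist_force: [0.5, 1.1, 4.0]
opening: 0.0191
grasp_force: 80.0
```

```bash
python3 -c "
from h import *
o=ctrl.get_obs();print(o['tool_pos'],o['wrist_force'],o['torque'],R.from_quat(o['tcp_rot']).as_euler('xyz',degrees=True)[2])"
```

```text
[0.50743767 0.15581725 0.12774671] [0.51054836 1.08314054 4.02864577] [ 0.10254962  0.03561747 -0.06356689] 12.640584054902744
```

In the tool's units: 5 degrees is 0.0556.

Request:
{"name": "drive_tool", "arguments": {
  "targets": [
    [[10,0,0,0,0.0111],[10,0,0,0,0.0222],[10,0,0,0,0.0333],[10,0,0,0,0.0444],[10,0,0,0,0.0556],[10,0,0,0,0.0556]]
  ]
}}

```text
time: 11.8
tool_pos: [0.5074, 0.1555, 0.1277]
tcp_rot: [0.998, 0.067, 0.0, -0.0]
wrist_force: [0.3, 1.4, 5.4]
opening: 0.0191
grasp_force: 80.0
```

```bash
python3 -c "
from h import *
o=ctrl.get_obs();print(o['tool_pos'],o['wrist_force'],o['torque'],R.from_quat(o['tcp_rot']).as_euler('xyz',degrees=True)[2])"
```

```text
[0.50737769 0.15552319 0.12768565] [0.28149084 1.44196291 5.36476876] [ 0.4951049  -0.07807835  0.05886318] 7.626604402166168
```

In the tool's units: 1.4 degrees is 0.0156.

Request:
{"name": "drive_tool", "arguments": {
  "targets": [
    [[10,0,0,0,0.0078],[10,0,0,0,0.0156],[10,0,0,0,0.0222],[10,0,0,0,0.0222],[10,0,0,0,0.0222]]
  ]
}}

```text
time: 12.22
tool_pos: [0.5073, 0.1554, 0.1276]
tcp_rot: [0.999, 0.05, 0.0, -0.0]
wrist_force: [1.7, 2.3, 5.6]
opening: 0.0189
grasp_force: 80.0
```

```bash
python3 -c "
from h import *
o=ctrl.get_obs();print(o['tool_pos'],o['wrist_force'],o['torque'],R.from_quat(o['tcp_rot']).as_euler('xyz',degrees=True)[2])"
```

```text
[0.50728331 0.15536133 0.12761541] [1.67545106 2.25244875 5.5612124 ] [ 0.57724362 -0.12178852 -0.03119709] 5.67806099775376
```

In the tool's units: 2 degrees is 0.0222.

Request:
{"name": "drive_tool", "arguments": {
  "targets": [
    [[10,0,0,0,0.0078],[10,0,0,0,0.0156],[10,0,0,0,0.0222],[10,0,0,0,0.0222],[10,0,0,0,0.0222]]
  ]
}}

```text
time: 12.63
tool_pos: [0.5072, 0.1552, 0.1276]
tcp_rot: [0.999, 0.032, 0.0, 0.0]
wrist_force: [0.6, 1.9, 5.2]
opening: 0.0189
grasp_force: 80.0
```

```bash
python3 -c "
from h import *
o=ctrl.get_obs();print(o['tool_pos'],o['wrist_force'],o['torque'],R.from_quat(o['tcp_rot']).as_euler('xyz',degrees=True)[2])"
```

```text
[0.50723289 0.15520888 0.1275914 ] [0.62348003 1.9046554  5.22045253] [ 0.52140192 -0.18454103  0.02613375] 3.6704068159204177
```

In the tool's units: 2 degrees is 0.0222.

Request:
{"name": "drive_tool", "arguments": {
  "targets": [
    [[10,0,0,0,0.0078],[10,0,0,0,0.0156],[10,0,0,0,0.0222],[10,0,0,0,0.0222],[10,0,0,0,0.0222]]
  ]
}}

```text
time: 13.05
tool_pos: [0.5072, 0.1551, 0.1276]
tcp_rot: [1.0, 0.015, -0.0, 0.0]
wrist_force: [0.6, 0.9, 5.3]
opening: 0.0188
grasp_force: 80.0
```

```bash
python3 -c "
from h import *
o=ctrl.get_obs();print(o['tool_pos'],o['wrist_force'],o['torque'],R.from_quat(o['tcp_rot']).as_euler('xyz',degrees=True)[2])"
```

```text
[0.50716252 0.15507885 0.12755556] [0.62410216 0.92434301 5.33607899] [ 0.31955014 -0.14163929 -0.00996833] 1.665121165538488
```

No stop felt at 69° yet. I'll look to see whether the seat has moved.

```bash
python3 - <<'E'
from h import *
c=cam("wrist");t=cam("top");s=cam("scene")
a=cv2.resize(c["im"][100:360,170:470],(600,520),interpolation=cv2.INTER_CUBIC)
cv2.imwrite("pics/w5.png",a)
E
```

```text
(no output)
```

View pics/w5.png

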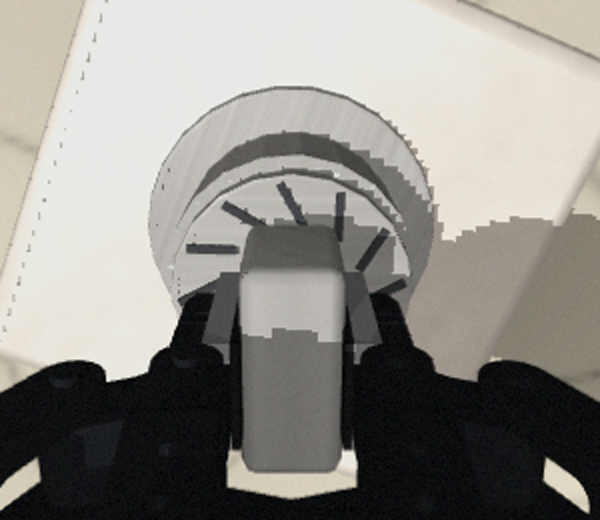

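The flange at (290,240) covers the rim and the bar is still square in the grip, so nothing has slipped. Torque stays near zero, so I'll go on turning gently to the stop.

In the tool's units: 2.5 degrees is 0.0278.

Request:
{"name": "drive_tool", "arguments": {
  "targets": [
    [[10,0,0,0,0.0078],[10,0,0,0,0.0156],[10,0,0,0,0.0222],[10,0,0,0,0.0278],[10,0,0,0,0.0278]]
  ]
}}

```text
time: 13.62
tool_pos: [0.5072, 0.1552, 0.1275]
tcp_rot: [1.0, -0.007, 0.0, 0.0]
wrist_force: [0.5, 1.1, 5.3]
opening: 0.0189
grasp_force: 79.8
```

```bash
python3 -c "
from h import *
o=ctrl.get_obs();print(o['tool_pos'],o['wrist_force'],o['torque'],R.from_quat(o['tcp_rot']).as_euler('xyz',degrees=True)[2],o['tau'].round(2))"
```

```text
[0.5071871  0.15520062 0.12754987] [0.46597402 1.13255923 5.27250829] [ 0.23370044 -0.22490639  0.32543612] -0.828808976935747 [  0.75 -46.57  -0.41 -17.65  -0.1    0.44  -0.43]
```

The stop is felt at 0.33 N m, after about 71° from where I entered. I'll relax the torque and let it rise under the spring.

In the tool's units: -4 mm is -0.0053, -3 mm is -0.004, -1 degrees is -0.0111.

Request:
{"name": "drive_tool", "arguments": {
  "targets": [
    [[10,0,0,0,-0.0111],[10,0,0,0,-0.0111],[10,0,0,-0.0013,-0.0111],[10,0,0,-0.0027,-0.0111],[10,0,0,-0.004,-0.0111],[10,0,0,-0.0053,-0.0111],[10,0,0,-0.0053,-0.0111]]
  ]
}}

```text
time: 14.2
tool_pos: [0.5072, 0.1552, 0.1317]
tcp_rot: [1.0, 0.001, -0.0, 0.0]
wrist_force: [1.6, 0.9, 3.6]
opening: 0.0188
grasp_force: 79.7
```

```bash
python3 -c "
from h import *
o=ctrl.get_obs();print(o['tool_pos'],o['wrist_force'],o['torque'],R.from_quat(o['tcp_rot']).as_euler('xyz',degrees=True)[2])"
```

```text
[0.50716832 0.15521311 0.13167839] [1.61875808 0.93797915 3.56452157] [ 0.3857497  -0.21736122  0.02643818] 0.17150994136849054
```

It rose into the notches: depth is 18.3 mm with only spring force. I'll ease up another 1.2 mm, check, and then release.

In the tool's units: -1.2 mm is -0.0016, -0.5 mm is -0.0007.

Request:
{"name": "drive_tool", "arguments": {
  "targets": [
    [[10,0,0,-0.0007,0],[10,0,0,-0.0016,0],[10,0,0,-0.0016,0],[10,0,0,-0.0016,0]]
  ]
}}

```text
time: 14.53
tool_pos: [0.5072, 0.1552, 0.1328]
tcp_rot: [1.0, 0.001, -0.0, 0.0]
wrist_force: [0.9, 1.7, 1.9]
opening: 0.0186
grasp_force: 79.6
```

Request:
{"name": "drive_tool", "arguments": {
  "targets": [
    [[26,0,0,0,0],[30,0,0,0,0],[40,0,0,0,0],[50,0,0,0,0],[50,0,0,0,0],[50,0,0,0,0],[50,0,0,-0.0267,0],[50,0,0,-0.0667,0],[50,0,0,-0.1067,0],[50,0,0,-0.1333,0],[50,0,0,-0.1333,0],[50,0,0,-0.1333,0]]
  ],
  "squeeze": 20
}}

```text
time: 15.53
tool_pos: [0.5078, 0.1553, 0.2337]
tcp_rot: [1.0, 0.001, 0.001, -0.0]
wrist_force: [-0.5, -0.3, -1.3]
opening: 0.0497
grasp_force: 0.0
```

```bash
python3 - <<'E'
from h import *
c=cam("wrist");o=c["o"];print(o["tool_pos"],o["wrist_force"])
for D in(.009,.017,.0225): print(D,proj(c,[[.5072,.1552,.11-D+.073],[.5072+.022,.1552,.11-D+.073],[.5072-.022,.1552,.11-D+.073],[.5072,.1652,.11-D+.073],[.5072,.1452,.11-D+.073]]).round(1).tolist())
a=c["im"][90:350,170:470];b=cam("scene")["im"][195:295,300:415]
cv2.imwrite("pics/w6.png",np.hstack([a,cv2.resize(b,(299,260),interpolation=cv2.INTER_CUBIC)]))
E
```

```text
[0.50777958 0.15534651 0.23369591] [-0.49221455 -0.2533567  -1.31786915]
0.009 [[314.9, 212.3], [315.1, 179.2], [314.8, 243.7], [299.5, 212.3], [330.4, 212.4]]
0.017 [[315.0, 208.6], [315.1, 176.5], [314.9, 239.0], [300.1, 208.6], [329.9, 208.7]]
0.0225 [[315.0, 206.2], [315.1, 174.8], [314.9, 236.0], [300.5, 206.2], [329.5, 206.3]]
```

View pics/w6.png

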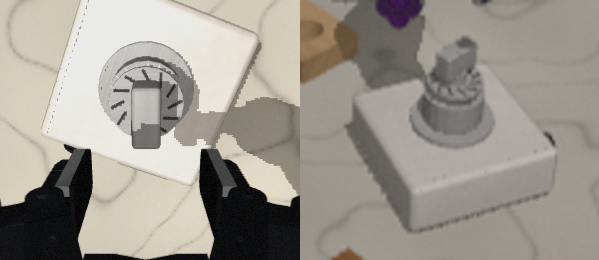

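The burr sits in the seat with its bar still at 0° and its bottom edge at full-image row 239. That is the row predicted for the locked 17 mm depth; 9 mm would give 243.7 and 22.5 mm would give 236. One numeric check of that edge, then I'll hand in.

```bash
python3 - <<'E'
from h import *
c=cam("wrist");g=cv2.cvtColor(c["im"],cv2.COLOR_BGR2GRAY).astype(float)
p=g[228:250,307:323].mean(1);d=np.diff(p);i=d.argmax();e=228+i+.5
print(p.round(),e)
ok=237<=e<=241.5
print(ok); 
if ok: print(ctrl.job_done())
E
```

```text
[113. 113. 112. 112. 112. 113. 112. 113. 103.  92. 228. 233. 233. 233.
 233. 233. 233. 233. 233. 233. 233. 234.] 237.5
True
the job is handed in; nothing more can be done
None
```

The burr is in the mill seat and the job is handed in. It was pushed in at about 10 N, twisted clockwise until the stop was felt, and the spring lifted it to about 17 mm below the rim, where it stayed after release; my last camera check of that height only roughly separates 17 mm from 21 mm or more.

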